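Load a sample tube and latch the shaker's sliding guard

TASK

Take the capped tube out of the small white rack and stand it right down in a free well of the heated shaker's block, then push the clear sliding guard shut over it until its spring hook clicks down behind the striker and holds it. Ease the guard home: the end must be felt for, and once the hook has caught do not ram it on against its rubber buffers. Leave everything else on the bench where it is.

Things in the scene. Friction and masses are not known exactly. Their poses are not given: they have to be found in the camera images.
- shaker: Heated tube shaker fixed on the bench: white case, 210 mm deep (its x), 352 wide (y -165 to +187), deck 100 mm above the bench. Origin on the bench; x leads away from the operator's sloping panel, y is the way the guard shuts. In the deck an aluminium block, top at 104 mm, with 3 wells along x at y = +70; the rear one (x = +54) holds a like tube, fixed. From y = +131 a bulkhead, 149 mm high, bears the latch.
- well_front (a point): Mouth centre, at the block's top, of the free well nearest the operator, at (-18, +70, +104) mm in the shaker's frame. Well 18.5 mm wide, chamfered 1.5 mm, 30 mm deep with a flat floor; wells are 36 mm apart. Either free well will do.
- well_middle (a point): Mouth centre, at the block's top, of the middle well, also free, at (+18, +70, +104) mm in the shaker's frame; same size.
- guard (a joint): Travel (m) of the guard along the shaker's +y: 0 = wide open, grows as it shuts. A clear hood 134 wide (x), 140 long (y), 56 high, open at its leading end, which is at y = -5 mm at travel 0; its top is 157 mm above the bench, 50 mm clear inside; friction 2 N. The hook drops at 0.152, give or take up to 9 mm as its bracket is set in its slots: feel for it.
- guard_grip (a point): Top centre of the guard's grip, an upright rib across the guard's top: 80 mm long along the shaker's x, 14 thick along y, 30 high, its top 187 mm above the bench; the face to push (-y side) is 7 mm from this point, the guard's trailing edge 22 mm. It moves with the guard; at travel 0 it lies at (+18, -123) mm in the shaker's frame.
- guard_rim (a point): Top centre of the grey rim across the guard's leading edge, 164 mm above the bench, moving with the guard. The rim meets the two rubber buffers 1.1 mm before the catch; they push back 7.5 N per mm, so the whole push at the catch is up to 12 N and then climbs fast. 13 to 16 N in all means the hook has caught. Over 16 N on the buffers the guard counts as rammed. Caught, the buffers keep pressing it back on the hook.
- bulkhead_top (a point): Top centre of the bulkhead at the shaker's +y end, at (+18, +156, +149) mm in its frame. The steel latch bracket on it, up to 190 mm above the bench, has a spring hook pointing at the guard, 20 mm wide, and a rubber buffer on each side of it. From about 19 mm before the catch the hook rides up the guard's steel striker: the push is then 4 to 9 N in all. Uncaught, it does not hold the guard.
- tube: 5 mL screw-cap sample tube standing in the small white rack, loose, 16 g. Origin at the bottom tip, z up along the tube. 64 mm tall in all: cone foot from 7 mm to 16.5 mm across over the lowest 14 mm, body 16.5 mm across, white cap 21 mm across from 50 to 64 mm. It stands 30 mm deep in the rack or in a well, so 34 mm of it stands out above.
- tube_cap (a point): Centre of the top of the tube's cap, 64 mm above its bottom tip.
- rack: Small white tube rack fixed to the bench, 76 (x) x 108 (y) x 44 mm high, 2 x 3 holes 18.5 mm wide and 30 mm deep, 34 mm apart. Origin centre of its underside. The tube stands in the hole at (+17, +34); the others are empty.
- tip_box: Pipette tip box, white, 85 x 122 x 53 mm with yellow tips to 60 mm, loose, 0.4 kg; origin centre of its underside. To be left alone.
- reagent_bottle: White plastic bottle, 64 mm across, 130 mm tall, loose, 0.35 kg; origin centre of its underside. To be left alone.
- microtube_rack: Orange rack of small tubes, 90 x 190 x 30 mm (tubes to 42 mm), loose, 0.35 kg; origin centre of its underside. To be left alone.

How it is judged (in metres and radians):
On the way:
1. the tube stands right down in a free well of the shaker's block and has been let go (((horizontal distance between tube and well_front below 0.004 m and z of tube in the frame of well_front below -0.027 m) or (horizontal distance between tube and well_middle below 0.004 m and z of tube in the frame of well_middle below -0.027 m)) and angle between tube's own z axis and vertical below 0.12 rad and contact force between the fingers and tube below 0.1 N), for 0.2 s.
At the end, for the whole second after the job is handed in: The tube stands upright in a free well (within 4 mm of its axis, its tip at least 27 mm below the block's top, tilted under 0.12 rad), and the guard is shut (travel over 140 mm) and at rest, held by its hook: the buffers press on its leading rim with over 3 N while nobody pushes (((horizontal distance between tube and well_front below 0.004 m and z of tube in the frame of well_front below -0.027 m) or (horizontal distance between tube and well_middle below 0.004 m and z of tube in the frame of well_middle below -0.027 m)) and angle between tube's own z axis and vertical below 0.12 rad and value of joint guard above 0.14 m and contact force between guard_c4 and anything else above 3 N and velocity of joint guard between -0.005 and 0.005 m/s); the robot touches nothing.
It fails at once if the guard is rammed on its buffers: over 16 N on its leading rim (contact force between guard_c4 and anything else above 16 N).
It fails at once if the tip box is pushed more than 15 mm or knocked over (distance of tip_box from where it was at the start of the episode above 0.015 m or angle between tip_box's own z axis and vertical above 0.35 rad).
It fails at once if the reagent bottle is pushed more than 15 mm or knocked over (distance of reagent_bottle from where it was at the start of the episode above 0.015 m or angle between reagent_bottle's own z axis and vertical above 0.35 rad).
It fails at once if the microtube rack is pushed more than 15 mm or knocked over (distance of microtube_rack from where it was at the start of the episode above 0.015 m or angle between microtube_rack's own z axis and vertical above 0.35 rad).
It also fails if it takes over 61 s, if anything falls off the work surface, if the arm or the gripper's body presses on something with over 40 N, if the wrist force passes 120 N, or if a joint passes its speed limit or range.

ROBOT

A 6-joint arm with a two-finger parallel gripper is mounted at the origin on the work surface. World frame = base frame: x ahead of the robot, y to its left, z up, the work surface at z = 0. Lengths are in m, angles in degrees, forces in N, time in s.
With the tool pointing down it reaches from about 0.375 to 0.9 m from the base axis. Payload 3.1 kg.
Tool frame: the origin (TCP) lies at the very end of the fingers, on their centre line; the grasp point (between the pads) lies 19 mm behind it (bot.hold_point_z is the z of the grasp point in the tool frame, in m); z points along the fingers, y is the direction in which the jaws open and shut (so a half turn about z gives the same grasp; the last joint's range is limited). The gripper opens to 87 mm and grips with 3 to 60 N. Pads are 19 mm wide; open, the fingers measure 117 mm over their backs; the gripper's body (75 mm by 190 mm) begins 51 mm behind the grasp point.
Start: joints at [60.189, 30.224, 82.088, -0, 67.689, -10.227], TCP at [0.209, 0.589, 0.223] pointing down, gripper open.
Joint ranges: [-176.69, 176.69], [-43.24, 126.21], [12.49, 139.97], [-82, 262], [0, 151.66], [-163.58, 163.58]. Speed limits (degrees/s): [159.86, 159.86, 180, 180, 180, 180].

INTERFACE

Orientations are given as a 3x3 rotation matrix whose columns are the frame's x, y, z axes.
In Python, from rig import bot gives the robot as it stands.
- The arm moves only by the tool servo_tool, never from a script. Its argument "increments" is a list of rows, each a list of 3 entries, a list of its own where there are three numbers: the closure, from 0 (fully open) to 1 (shut), then the shift along the tool's x, y, z in mm, then the turn about the tool's z in degrees. In form: [[claw, [x, y, z], turn], ...]. A call has 1 to 5 rows; each row shifts and turns the commanded pose from where the row before left it, along the tool's axes as they then stand; what a row does not reach is not made up. A row lasts 1/8 s, in which the tool goes at most 62.5 mm and 10.7 degrees, less where a joint would pass 70% of its speed; a pose out of reach is approached as far as the arm can. A call with a gripper value outside its range is refused whole. The fingers move at their own pace and stop on an object; the grip force is fixed at half the most. Time passes only in rows, so rows that do not move let the fingers close. It gives the time, the measured TCP pose, the force and the opening at its end, in the units of the state.
- bot.read_state(): the state, without advancing time (a new reading comes with each control period).
- bot.capture(name): name is "scene" or "top" or "wrist"; returns (picture, depth): 384x512x3 uint8, blue, green, red; 384x512 float32, m along the optical axis (not along the pixel's ray), 0 where there is no reading.
- bot.camera_info(name): a dict with "K" (3x3 intrinsics, pixels), "R" (3x3) and "t" (3): a world point X has camera coordinates R X + t; the wrist camera has in their place "mount" (4x4, takes a point from camera to tool coordinates, whose origin is the TCP and whose axes are the flange's). Camera axes: x right, y down, z forward; pixel columns grow to the right and rows downward; lengths in m; the calibration is good to about 2 mm. A picture is of the moment at which its call begins: read the wrist's pose just before it. camera_info takes no time and is no camera call.
- bot.hand_in(): hands the job in, once; it reports no verdict.
Trained networks look in the newest picture that a camera, given by its name, has taken for a name from the list of things; names that differ only in an ending like _2 or _b are one class to them, and where a whole thing is asked for, a point or a joint stands for the part that bears it (a point fixed in the world has none). Each returns a list of dicts, best first, with "p" (0 to 1); they miss things now and then, are a little off and sometimes report something else, mostly with a low value. They report only what shows in the picture. A call takes as long as a camera call.
- bot.find_in(camera, thing): "bbox" ([left, top, right, bottom] in pixels, round what is visible of it).
- bot.trace(camera, thing): "region" (384x512 bool, what is visible of it) and "bbox" ([left, top, right, bottom] in pixels, round what is visible of it).
The state is a dict: "time_s": time; "joint_positions": joint angles; "qvel": joint speeds; "tau": joint torques, N m; "position": TCP position; "tcp_rot": TCP orientation; "force": force on the tool from outside, world axes, zero at the start; "moment": the same for the moment, N m; "opening": opening from 0.0 (shut) to 1.0 (fully open).
Only numpy, scipy, OpenCV 4.12 (cv2) and the standard library are available. Lean on these libraries where they do the work, as an engineer would, in place of code of your own. Each camera call takes 0.05 s, during which the arm holds its last target.

## Working session

There is one attempt and no reset: what is moved stays moved. The work goes in short steps, Python scripts to look and compute and a tool call to move; the robot and the scene stay as the last step left them, time stands still between calls to the robot, and variables do not carry over. Pictures are saved under pics/ and viewed, and the job is handed in when it is done.

Besides the shell and the picture viewer there is one more tool, called after "Emit:" as name([rows], argument=value, ...), one row to a line, values as JSON. servo_tool: Moves the arm, as the interface text tells. Its arguments: {"type":"object","properties":{"increments":{"type":"array","items":{"type":"array"}}},"required":["increments"]}

```bash
mkdir -p pics; ls; cat > h.py <<'E'
import numpy as np,cv2
from rig import bot
def pts(cam,st=None):
    im,d=bot.capture(cam); return im,d
def world(cam,d,info=None,st=None):
    i=bot.camera_info(cam);K=np.array(i['K']);h,w=d.shape
    u,v=np.meshgrid(np.arange(w),np.arange(h))
    P=np.stack([(u-K[0,2])/K[0,0]*d,(v-K[1,2])/K[1,1]*d,d],-1)
    if 'mount' in i:
        M=np.array(i['mount']);R=np.array(st['tcp_rot']);P=P@M[:3,:3].T+M[:3,3];P=P@R.T+np.array(st['position'])
    else:
        P=(P-np.array(i['t']))@np.array(i['R'])
    return P
E
python3 - <<'E'
from h import *
s=bot.read_state();print(s)
for c in ['scene','top']:
    im,d=bot.capture(c);cv2.imwrite(f'pics/{c}0.png',im);np.savez(f'{c}0.npz',im=im,d=d,P=world(c,d))
    for t in ['tube','rack','shaker','guard_grip','guard_rim','bulkhead_top','tube_cap']:
        r=bot.find_in(c,t);print(c,t,[(np.round(x['bbox']).tolist(),round(x['p'],2)) for x in r[:2]])
E
```

```text
pics
{'time_s': 0.0, 'joint_positions': array([ 6.01892383e+01,  3.02793821e+01,  8.21555037e+01, -1.34161998e-03,
        6.76879398e+01, -1.02272917e+01]), 'qvel': array([ 0.01948173, -0.01826133,  0.02675159,  0.08715419, -0.0977978 ,
        0.00714698]), 'tau': array([-2.45559793e-03, -4.40048826e+01, -1.76587880e+01,  6.32289983e-02,
        5.81479899e-02, -1.44207370e-04]), 'position': array([0.20910231, 0.58821946, 0.22157206]), 'tcp_rot': array([[-9.42156991e-01,  3.35170267e-01, -1.04692133e-03],
       [ 3.35171709e-01,  9.42155202e-01, -1.87080639e-03],
       [ 3.59323698e-04, -2.11349173e-03, -9.99997702e-01]]), 'force': array([ 0.40522004, -0.17996783,  0.11860097]), 'moment': array([-0.0091101 ,  0.03060248, -0.01954483]), 'opening': 1.0015858767642916}
scene tube [([398.0, 264.0, 412.0, 276.0], 0.62)]
scene rack [([362.0, 245.0, 414.0, 290.0], 0.84)]
scene shaker [([173.0, 149.0, 322.0, 271.0], 0.96)]
scene guard_grip [([180.0, 148.0, 255.0, 220.0], 0.74)]
scene guard_rim [([181.0, 150.0, 255.0, 214.0], 0.96)]
scene bulkhead_top [([170.0, 148.0, 324.0, 269.0], 0.6)]
scene tube_cap [([180.0, 147.0, 257.0, 220.0], 0.51)]
top tube []
top rack [([93.0, 206.0, 135.0, 242.0], 0.91)]
top shaker [([173.0, 134.0, 318.0, 240.0], 0.72)]
top guard_grip [([242.0, 138.0, 306.0, 204.0], 0.79)]
top guard_rim [([241.0, 139.0, 309.0, 204.0], 0.82)]
top bulkhead_top [([178.0, 135.0, 318.0, 242.0], 0.96)]
top tube_cap []
```

```bash
python3 - <<'E'
import cv2
for c in ['scene','top']:
    im=cv2.imread(f'pics/{c}0.png')
    cv2.imwrite(f'pics/{c}0b.png',cv2.resize(im,(800,600),interpolation=cv2.INTER_CUBIC))
im=cv2.imread('pics/top0.png')
cv2.imwrite('pics/top0c.png',cv2.resize(im[120:260,80:340],None,fx=3,fy=3,interpolation=cv2.INTER_CUBIC))
E
```

```text
(no output)
```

View pics/scene0b.png

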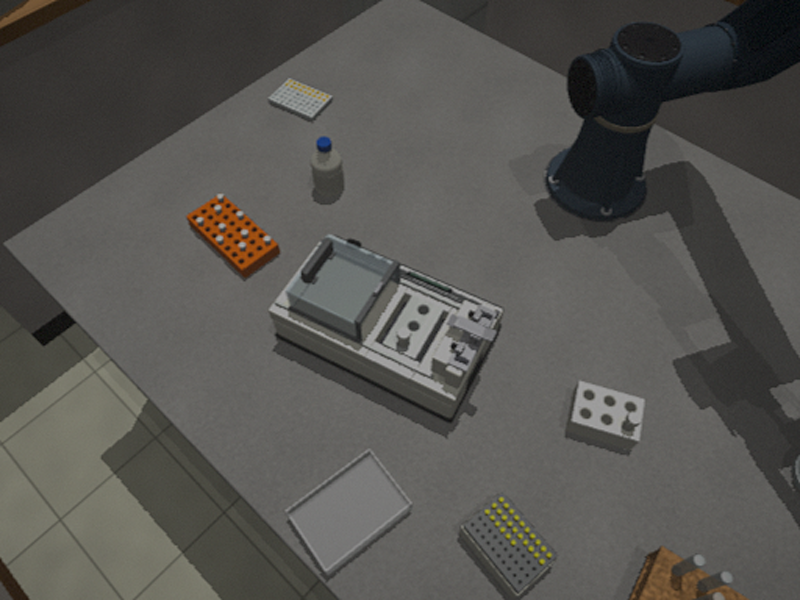

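View pics/top0b.png

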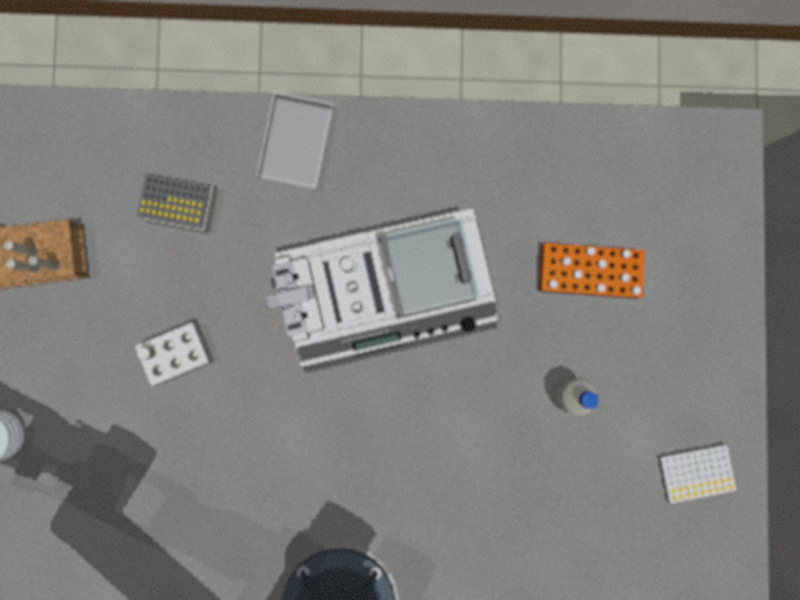

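View pics/top0c.png

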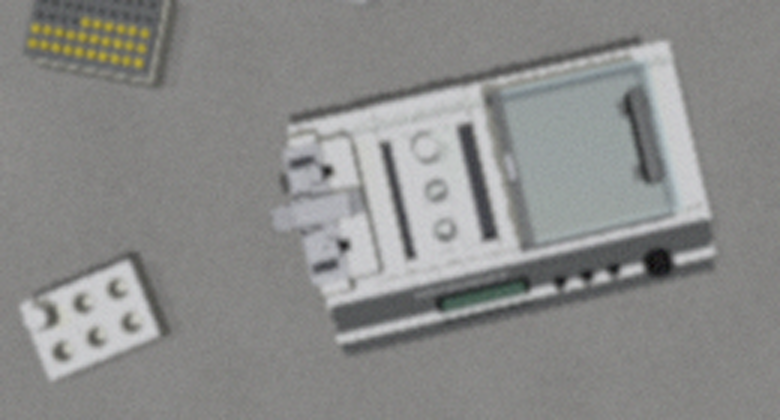

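```bash
python3 - <<'E'
from h import *
for c in ['top','scene']:
    a=np.load(c+'0.npz');P=a['P'];X,Y,Z=P[...,0],P[...,1],P[...,2]
    print(c,'table z',np.median(Z[(a['d']>0)]))
    # rack
    r=bot.trace(c,'rack')[0];m=r['region']&(Z>0.037)&(Z<0.05)
    q=P[m];print('rack n',m.sum(),'zmed',np.median(q[:,2]),cv2.minAreaRect(q[:,:2].astype(np.float32)*1000))
    m=cv2.dilate(r['region'].astype(np.uint8),np.ones((7,7)))>0
    m&=(Z>0.06)&(Z<0.09);print('tube',m.sum(),P[m].mean(0) if m.any() else'',P[m].max(0) if m.any() else '')
    x0,y0,x1,y1=[165,125,330,250] if c=='top' else [165,140,330,280]
    S=np.zeros_like(m);S[y0:y1,x0:x1]=1
    for lo,hi in [(.092,.107),(.13,.145),(.145,.153),(.153,.16),(.16,.17),(.177,.193)]:
        k=S&(Z>lo)&(Z<hi);q=P[k]
        if len(q)>5: print(lo,len(q),q.mean(0).round(4),cv2.minAreaRect(q[:,:2].astype(np.float32)*1000))
E
```

```text
top table z -0.0003405805924895435
rack n 857 zmed 0.04399066999148368 ((451.9617614746094, 306.02423095703125), (75.93460083007812, 108.73222351074219), 24.228008270263672)
tube 56 [0.45375749 0.34204096 0.07606781] [0.46407401 0.35316002 0.08146776]
0.092 4364 [ 0.5713 -0.0613  0.1004] ((573.8055419921875, -73.74754333496094), (206.46995544433594, 351.2744140625), 14.152953147888184)
0.13 92 [0.5857 0.0042 0.1383] ((580.62646484375, -38.16639709472656), (134.668212890625, 279.2259216308594), 14.267844200134277)
0.145 611 [0.5549 0.0557 0.1498] ((585.2467041015625, -52.8076171875), (137.56495666503906, 320.4249572753906), 14.510987281799316)
0.153 2555 [ 0.6009 -0.1168  0.1567] ((584.5162353515625, -53.33467102050781), (134.2770233154297, 320.92059326171875), 14.67462158203125)
0.16 415 [ 0.5882 -0.0688  0.1635] ((585.8421630859375, -56.221527099609375), (133.02090454101562, 305.9676818847656), 13.398080825805664)
0.177 422 [ 0.5809 -0.0371  0.1831] ((594.3330688476562, -36.407135009765625), (79.02759552001953, 321.9259338378906), 9.326733589172363)
scene table z 0.00043962772912466
[... 333 characters left out ...]
4375), 14.074431419372559)
0.13 268 [ 0.6404 -0.0472  0.1374] ((587.1508178710938, -59.5015869140625), (138.9449005126953, 316.3663635253906), 14.03629207611084)
0.145 567 [0.5804 0.041  0.1497] ((586.8544311523438, -57.14982604980469), (138.18397521972656, 319.8957214355469), 14.119766235351562)
0.153 2052 [ 0.6065 -0.1125  0.1571] ((586.505615234375, -58.69140625), (137.7819061279297, 323.0406799316406), 14.69990062713623)
0.16 464 [ 0.5949 -0.0749  0.1637] ((586.9988403320312, -56.38957214355469), (134.55145263671875, 318.463134765625), 14.18460750579834)
0.177 415 [ 0.5831 -0.0355  0.1828] ((584.7861328125, -41.267730712890625), (79.86605072021484, 321.8269958496094), 13.992192268371582)
```

Emit:
servo_tool([
  [0.5, [-52, -25, 0], 0],
  [0.5, [-52, -25, 0], 0],
  [0.5, [-52, -25, 0], 0],
  [0.5, [-52, -25, 0], 0],
  [0.5, [-52, -25, 0], 0],
])

```text
time_s: 1.52
position: [0.4138, 0.3826, 0.2228]
tcp_rot: [[-0.942, 0.335, 0.001], [0.335, 0.942, 0.0], [-0.0, 0.001, -1.0]]
force: [1.1, 0.8, 0.2]
opening: 0.544
```

Emit:
servo_tool([
  [0.5, [0, 0, 0], 10],
  [0.5, [0, 0, 0], 10],
  [0.5, [0, 0, 0], 10],
  [0.5, [0, 0, 0], 10],
  [0.5, [0, 0, 0], 10],
])

```text
time_s: 2.15
position: [0.4126, 0.3839, 0.2227]
tcp_rot: [[-0.343, 0.939, 0.0], [0.939, 0.343, 0.0], [0.0, 0.0, -1.0]]
force: [0.3, -0.4, 0.4]
opening: 0.499
```

```bash
python3 - <<'E'
from h import *
s=bot.read_state();print({k:np.round(v,4).tolist() for k,v in s.items() if k in('time_s','position','tcp_rot','opening','force')})
print(bot.camera_info('wrist'))
im,d=bot.capture('wrist');cv2.imwrite('pics/w1.png',im);np.savez('w1.npz',im=im,d=d,P=world('wrist',d,st=s))
for t in ['tube','tube_cap','rack']:
    print(t,[(np.round(x['bbox']).tolist(),round(x['p'],2)) for x in bot.find_in('wrist',t)[:2]])
E
```

```text
{'time_s': 2.15, 'position': [0.4126, 0.3839, 0.2227], 'tcp_rot': [[-0.3434, 0.9392, 0.0002], [0.9392, 0.3434, 0.0001], [0.0, 0.0002, -1.0]], 'force': [0.2567, -0.4087, 0.3969], 'opening': 0.4992}
{'K': array([[265.26537125,   0.        , 251.02818786],
       [  0.        , 265.26537125, 193.32824271],
       [  0.        ,   0.        ,   1.        ]]), 'mount': array([[ 8.11338947e-04, -9.70770857e-01, -2.40006844e-01,
         6.49730015e-02],
       [ 9.99998886e-01,  4.86889165e-04,  1.41112739e-03,
        -4.83865862e-05],
       [-1.25302461e-03, -2.40007722e-01,  9.70770170e-01,
        -1.62487964e-01],
       [ 0.00000000e+00,  0.00000000e+00,  0.00000000e+00,
         1.00000000e+00]])}
tube [([265.0, 212.0, 281.0, 235.0], 0.63)]
tube_cap [([265.0, 209.0, 284.0, 232.0], 0.65)]
rack [([227.0, 197.0, 292.0, 276.0], 0.94)]
```

View pics/w1.png

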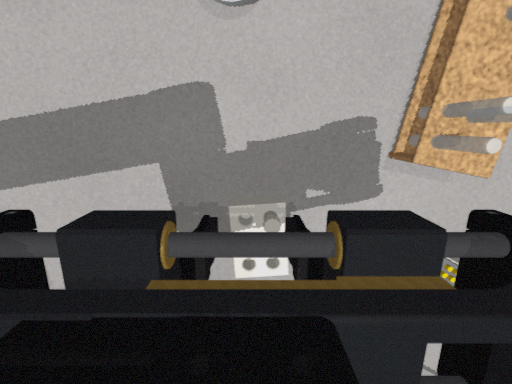

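Emit:
servo_tool([
  [0.5, [-43, 8, 0], 0],
  [0.5, [-43, 8, 0], 0],
  [0.5, [-43, 8, 0], 0],
  [0.5, [0, 0, 0], 0],
  [0.5, [0, 0, 0], 0],
])

```text
time_s: 2.98
position: [0.4797, 0.2715, 0.2225]
tcp_rot: [[-0.349, 0.937, -0.001], [0.937, 0.349, 0.0], [0.001, -0.0, -1.0]]
force: [-0.6, 0.9, 0.4]
opening: 0.499
```

```bash
python3 - <<'E'
from h import *
s=bot.read_state();print({k:np.round(v,4).tolist() for k,v in s.items() if k in('time_s','position','tcp_rot','opening','force')})
im,d=bot.capture('wrist');cv2.imwrite('pics/w2.png',im);P=world('wrist',d,st=s);np.savez('w2.npz',im=im,d=d,P=P)
for t in ['tube','tube_cap','rack']:
    print(t,[(np.round(x['bbox']).tolist(),round(x['p'],2)) for x in bot.find_in('wrist',t)[:2]])
X,Y,Z=P[...,0],P[...,1],P[...,2]
near=(np.hypot(X-.452,Y-.305)<.08)
m=near&(Z>.037)&(Z<.05);q=P[m];print('rack',m.sum(),np.median(q[:,2]),cv2.minAreaRect(q[:,:2].astype(np.float32)*1000))
m=near&(Z>.072)&(Z<.085);q=P[m];print('cap',m.sum(),np.median(q[:,2]),cv2.minEnclosingCircle(q[:,:2].astype(np.float32)*1000),q.mean(0))
cv2.imwrite('pics/w2m.png',(m*255).astype(np.uint8))
E
```

```text
{'time_s': 2.975, 'position': [0.4797, 0.2715, 0.2225], 'tcp_rot': [[-0.3494, 0.937, -0.0006], [0.937, 0.3494, 0.0004], [0.0006, -0.0004, -1.0]], 'force': [-0.6321, 0.9122, 0.4412], 'opening': 0.4995}
tube [([245.0, 104.0, 263.0, 129.0], 0.58)]
tube_cap [([244.0, 110.0, 264.0, 127.0], 0.59)]
rack []
rack 4113 0.04428088447308412 ((454.18603515625, 305.4356994628906), (75.99576568603516, 108.23614501953125), 24.36280059814453)
cap 287 0.07825313097588457 ((455.494140625, 343.54278564453125), 11.160004615783691) [0.45558562 0.34362103 0.07822511]
```

View pics/w2.png

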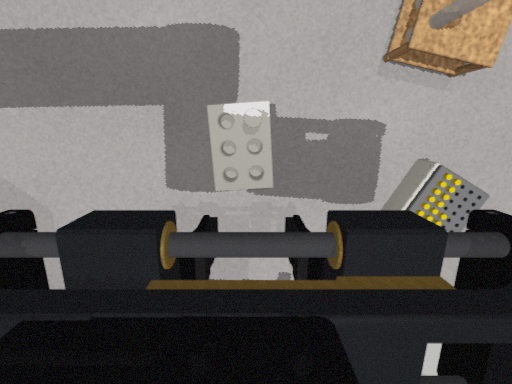

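Emit:
servo_tool([
  [0.5, [38, 1.5, 0], 0],
  [0.5, [38, 1.1, 0], 0],
  [0.5, [0, 0, 55], 0],
  [0.5, [0, 0, 55], 0],
  [0.5, [0, 0, 0], 0],
])

```text
time_s: 3.8
position: [0.4519, 0.3426, 0.1087]
tcp_rot: [[-0.351, 0.936, -0.01], [0.937, 0.351, -0.005], [-0.001, -0.011, -1.0]]
force: [-0.3, 0.2, 0.4]
opening: 0.498
```

```bash
python3 - <<'E'
from h import *
s=bot.read_state();print({k:np.round(v,4).tolist() for k,v in s.items() if k in('time_s','position','tcp_rot')})
print((np.array([.4556,.3436,.052])-s['position'])@s['tcp_rot']*1000)
E
```

```text
{'time_s': 3.8, 'position': [0.4519, 0.3426, 0.1087], 'tcp_rot': [[-0.3506, 0.9365, -0.0097], [0.9365, 0.3506, -0.0048], [-0.001, -0.0108, -0.9999]]}
[-0.30220766  4.38370231 56.68669762]
```

Emit:
servo_tool([
  [0.5, [0, 0, 0], 0],
  [0.5, [0, 0, 0], 0],
  [0.5, [0, 0, 0], 0],
])

```text
time_s: 4.18
position: [0.4571, 0.3441, 0.1146]
tcp_rot: [[-0.349, 0.937, 0.004], [0.937, 0.349, 0.002], [0.0, 0.004, -1.0]]
force: [0.4, 0.4, 0.1]
opening: 0.499
```

```bash
python3 - <<'E'
from h import *
s=bot.read_state();print({k:np.round(v,4).tolist() for k,v in s.items() if k in('time_s','position','tcp_rot')})
print((np.array([.4556,.3436,.052])-s['position'])@s['tcp_rot']*1000)
E
```

```text
{'time_s': 4.175, 'position': [0.4571, 0.3441, 0.1146], 'tcp_rot': [[-0.3488, 0.9372, 0.0037], [0.9372, 0.3488, 0.0018], [0.0004, 0.004, -1.0]]}
[ 5.95941429e-02 -1.83457853e+00  6.26401462e+01]
```

Emit:
servo_tool([
  [0.5, [0, 0, 20], 0],
  [0.5, [0, 0, 20], 0],
  [0.5, [0, 0, 20], 0],
  [0.5, [0, 0, 0], 0],
  [0.5, [0, 0, 0], 0],
])

```text
time_s: 4.8
position: [0.4567, 0.3438, 0.0536]
tcp_rot: [[-0.349, 0.937, 0.002], [0.937, 0.349, 0.001], [0.0, 0.002, -1.0]]
force: [-1.0, 0.0, 0.0]
opening: 0.501
```

Emit:
servo_tool([
  [0.5, [0, 0, 0], 0],
  [0.5, [0, 0, 0], 0],
])

```text
time_s: 5.05
position: [0.4564, 0.3438, 0.0534]
tcp_rot: [[-0.349, 0.937, 0.001], [0.937, 0.349, 0.001], [0.0, 0.001, -1.0]]
force: [-0.6, -0.6, 0.0]
opening: 0.501
```

Emit:
servo_tool([
  [1, [0, -0.7, 1], 0],
  [1, [0, 0, 0], 0],
  [1, [0, 0, 0], 0],
  [1, [0, 0, 0], 0],
  [1, [0, 0, 0], 0],
])

```text
time_s: 5.68
position: [0.4553, 0.3433, 0.0515]
tcp_rot: [[-0.349, 0.937, -0.0], [0.937, 0.349, -0.0], [0.0, -0.0, -1.0]]
force: [0.3, 0.1, 0.2]
opening: 0.227
```

Emit:
servo_tool([
  [1, [0, 0, 0], 0],
  [1, [0, 0, 0], 0],
])

```text
time_s: 5.92
position: [0.4552, 0.3433, 0.0515]
tcp_rot: [[-0.349, 0.937, -0.0], [0.937, 0.349, -0.0], [-0.0, -0.0, -1.0]]
force: [0.6, -0.2, -0.5]
opening: 0.227
```

Emit:
servo_tool([
  [1, [0, 0, -20], 0],
  [1, [0, 0, -50], 0],
  [1, [0, 0, -50], 0],
  [1, [0, 0, -50], 0],
  [1, [0, 0, -50], 0],
])

```text
time_s: 6.55
position: [0.4549, 0.3431, 0.2732]
tcp_rot: [[-0.349, 0.937, -0.0], [0.937, 0.349, -0.0], [-0.0, -0.0, -1.0]]
force: [0.9, -0.2, -0.6]
opening: 0.225
```

Emit:
servo_tool([
  [1, [-40, -3, 0], 0],
  [1, [-46, -4, 0], 0],
  [1, [-46, -4, 0], 0],
  [1, [-46, -4, 0], 0],
  [1, [-46, -4, 0], 0],
])

```text
time_s: 7.18
position: [0.5156, 0.1253, 0.2716]
tcp_rot: [[-0.349, 0.937, 0.0], [0.937, 0.349, 0.0], [0.0, 0.0, -1.0]]
force: [0.6, -0.5, -0.1]
opening: 0.224
```

Emit:
servo_tool([
  [1, [-46, -4, 0], 0],
  [1, [-46, -4, 0], 0],
  [1, [-46, -4, 0], 0],
  [1, [-46, -4, 0], 0],
  [1, [-46, -4, 0], 6.3],
])

```text
time_s: 7.8
position: [0.5771, -0.0972, 0.2715]
tcp_rot: [[-0.241, 0.971, -0.0], [0.971, 0.241, 0.0], [0.0, -0.0, -1.0]]
force: [-0.1, -0.1, -0.2]
opening: 0.227
```

Emit:
servo_tool([
  [1, [0, 0, 0], 0],
  [1, [0, 0, 0], 0],
  [1, [0, 0, 0], 0],
  [1, [0, 0, 0], 0],
])

```text
time_s: 8.3
position: [0.5768, -0.0945, 0.2717]
tcp_rot: [[-0.246, 0.969, -0.0], [0.969, 0.246, 0.0], [0.0, -0.0, -1.0]]
force: [0.4, 0.5, -0.6]
opening: 0.226
```

```bash
python3 - <<'E'
from h import *
s=bot.read_state();print({k:np.round(v,4).tolist() for k,v in s.items() if k in('time_s','position','tcp_rot','opening','force')})
im,d=bot.capture('wrist');cv2.imwrite('pics/w3.png',im);P=world('wrist',d,st=s);np.savez('w3.npz',im=im,d=d,P=P)
E
```

```text
{'time_s': 8.3, 'position': [0.5768, -0.0945, 0.2717], 'tcp_rot': [[-0.2457, 0.9693, -0.0001], [0.9693, 0.2457, 0.0002], [0.0002, -0.0001, -1.0]], 'force': [0.373, 0.4712, -0.647], 'opening': 0.2257}
```

View pics/w3.png

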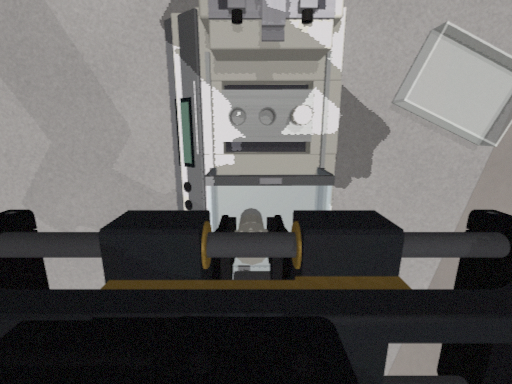

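```bash
python3 - <<'E'
from h import *
a=np.load('w3.npz');im,d,P=a['im'],a['d'],a['P'];Z=P[...,2]
cv2.imwrite('pics/w3c.png',cv2.resize(im[0:200,160:360],None,fx=4,fy=4,interpolation=cv2.INTER_CUBIC)[:600])
m=np.zeros(Z.shape,bool);m[95:135,285:325]=1;m&=(Z>.132)&(Z<.145)
q=P[m];print('fixed cap',m.sum(),np.median(q[:,2]),cv2.minEnclosingCircle(q[:,:2].astype(np.float32)*1000),q[:,:2].mean(0))
m=np.zeros(Z.shape,bool);m[85:145,210:325]=1
k=m&(Z>.1025)&(Z<.107);print('block',k.sum(),np.median(P[k],0))
for (u,v) in [(239,116),(266,117)]:
    mm=np.zeros(Z.shape,bool);mm[v-14:v+15,u-14:u+15]=1
    h=mm&(Z<.098)&(Z>.05)
    print('well',h.sum(),P[h].mean(0),Z[h].min(), cv2.minEnclosingCircle(np.argwhere(h).astype(np.float32)))
for lo,hi in[(.145,.153),(.155,.159),(.161,.167),(.175,.195)]:
    k=(Z>lo)&(Z<hi);k[200:]=0;q=P[k];print(lo,len(q),np.median(q[:,2]),cv2.minAreaRect(q[:,:2].astype(np.float32)*1000))
k=(Z>.09)&(Z<.103);k[200:]=0;k[:,:190]=0;k[:,350:]=0;q=P[k];print('deck',cv2.minAreaRect(q[:,:2].astype(np.float32)*1000))
E
```

```text
fixed cap 330 0.13830138148840507 ((611.5321044921875, -4.492249011993408), 11.20765495300293) [ 0.61112014 -0.00454353]
block 4121 [ 0.57356672 -0.01407296  0.10438486]
well 182 [ 0.54076525 -0.02152364  0.07645356] 0.07176153919869888 ((116.19230651855469, 237.5), 7.6548171043396)
well 186 [ 0.57787508 -0.01177032  0.07622649] 0.07114441906863156 ((114.06666564941406, 269.9333190917969), 10.724312782287598)
0.145 3806 0.14934606498099087 ((571.779052734375, 6.5361328125), (138.177001953125, 165.5764617919922), 14.540021896362305)
0.155 2020 0.15728575752027812 ((575.7069702148438, -7.704002380371094), (135.0380401611328, 189.13082885742188), 14.180842399597168)
0.161 1570 0.16448391976083904 ((573.9793701171875, -0.7771224975585938), (133.68341064453125, 169.50270080566406), 14.145485877990723)
0.175 853 0.18004263124645506 ((573.285400390625, -2.2085113525390625), (19.98854637145996, 157.63584899902344), 14.192909240722656)
deck ((568.9468994140625, -10.091354370117188), (188.38711547851562, 222.75103759765625), 14.369094848632812)
```

View pics/w3c.png

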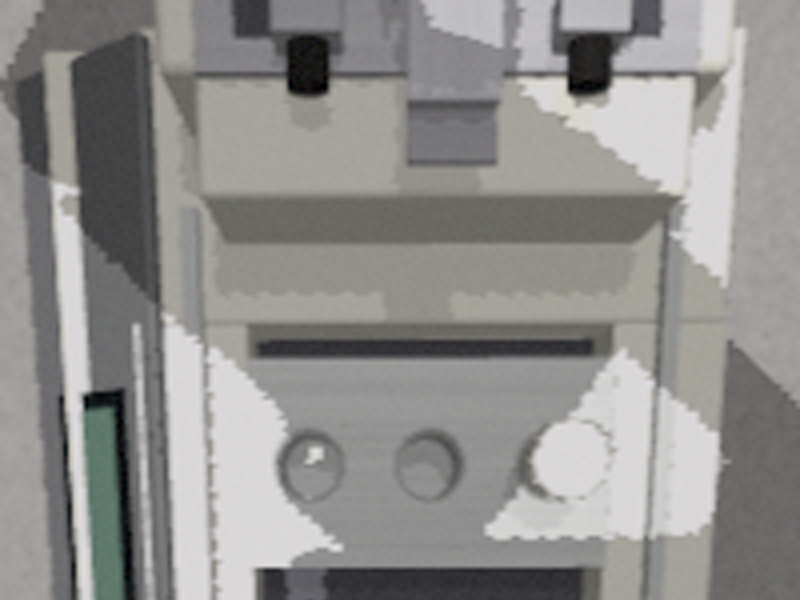

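```bash
python3 - <<'E'
from h import *
a=np.load('w3.npz');P=a['P'];s=bot.read_state()
i=bot.camera_info('wrist');K=i['K'];M=i['mount'];R=s['tcp_rot'];p=s['position']
o=R@M[:3,3]+p
for u,v in [(238,116.0),(267.4,116)]:
    r=R@M[:3,:3]@np.array([(u-K[0,2])/K[0,0],(v-K[1,2])/K[1,1],1])
    w=o+r*(.104-o[2])/r[2];print(w)
w=np.array([.5414,-.0220,.2717]);print((w-p)@R*1000)
E
```

```text
[ 0.54285323 -0.02220644  0.104     ]
[ 0.57693395 -0.01354422  0.104     ]
[ 7.92030732e+01 -1.65721328e+01  4.32092896e-03]
```

Emit:
servo_tool([
  [1, [40, -8, 0], 0],
  [1, [39.5, -8.2, 0], 0],
  [1, [0, 0, 40], 0],
  [1, [0, 0, 40], 0],
  [1, [0, 0, 35], 0],
])

```text
time_s: 8.98
position: [0.5418, -0.0218, 0.1557]
tcp_rot: [[-0.245, 0.969, 0.0], [0.969, 0.245, -0.0], [-0.0, 0.0, -1.0]]
force: [0.2, -0.2, -0.3]
opening: 0.227
```

Emit:
servo_tool([
  [1, [0, 0, 0], 0],
  [1, [0, 0, 0], 0],
  [1, [0, 0, 0], 0],
  [1, [0, 0, 0], 0],
  [1, [0, 0, 0], 0],
])

```text
time_s: 9.6
position: [0.5424, -0.0228, 0.1573]
tcp_rot: [[-0.244, 0.97, 0.001], [0.97, 0.244, -0.0], [-0.001, 0.001, -1.0]]
force: [-0.5, -0.6, -0.4]
opening: 0.226
```

```bash
python3 - <<'E'
from h import *
s=bot.read_state();print({k:np.round(v,4).tolist() for k,v in s.items() if k in('time_s','position','tcp_rot','opening','force')})
print((np.array([.5417,-.0221,.1115])-s['position'])@s['tcp_rot']*1000)
for c in ['scene','top']:
    im,d=bot.capture(c);cv2.imwrite(f'pics/{c}4.png',cv2.resize(im[130:290,160:360],None,fx=4,fy=4)[:600] if c=='scene' else cv2.resize(im[120:260,150:340],None,fx=4,fy=4))
im,d=bot.capture('wrist');cv2.imwrite('pics/w4.png',im)
E
```

```text
{'time_s': 9.6, 'position': [0.5424, -0.0228, 0.1573], 'tcp_rot': [[-0.2439, 0.9698, 0.0014], [0.9698, 0.2439, -0.0004], [-0.0007, 0.0012, -1.0]], 'force': [-0.48, -0.59, -0.3837], 'opening': 0.2259}
[ 0.83177192 -0.52716765 45.78241591]
```

View pics/scene4.png

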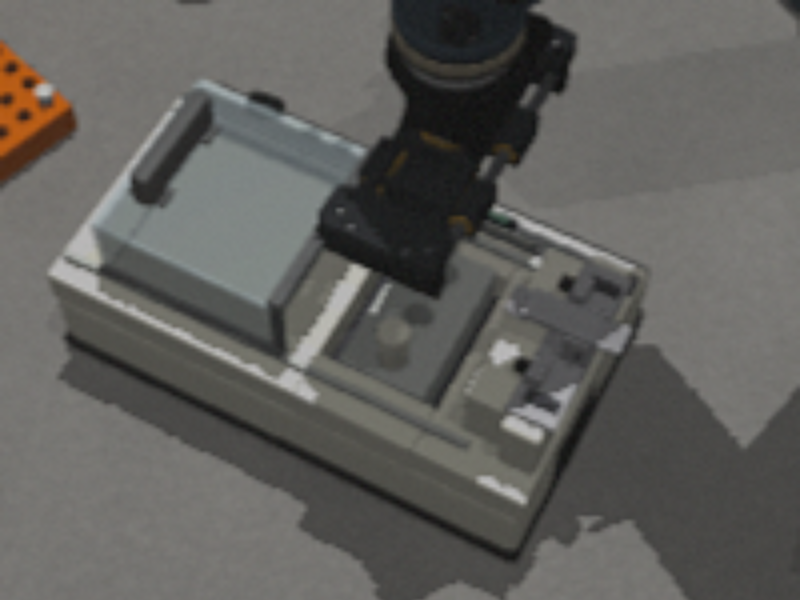

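View pics/w4.png

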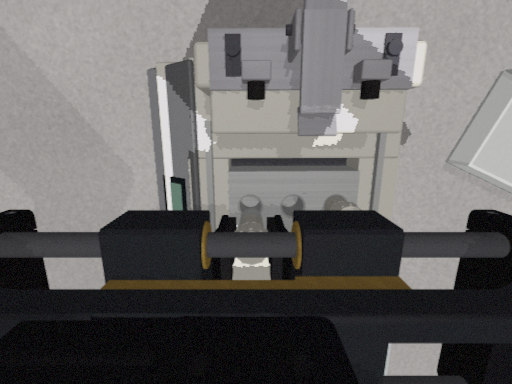

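Emit:
servo_tool([
  [1, [0.5, -0.3, 8], 0],
  [1, [0, 0, 8], 0],
  [1, [0, 0, 8], 0],
  [1, [0, 0, 0], 0],
  [1, [0, 0, 0], 0],
])

```text
time_s: 10.38
position: [0.5416, -0.0223, 0.1324]
tcp_rot: [[-0.244, 0.97, -0.0], [0.97, 0.244, 0.0], [0.0, -0.0, -1.0]]
force: [-0.1, 0.1, 0.4]
opening: 0.222
```

Emit:
servo_tool([
  [1, [0, 0, 6], 0],
  [1, [0, 0, 6], 0],
  [1, [0, 0, 0], 0],
  [1, [0, 0, 0], 0],
])

```text
time_s: 10.88
position: [0.5416, -0.0222, 0.1205]
tcp_rot: [[-0.244, 0.97, -0.0], [0.97, 0.244, 0.0], [0.0, -0.0, -1.0]]
force: [0.1, -0.5, -0.2]
opening: 0.226
```

Emit:
servo_tool([
  [1, [0, 0, 3], 0],
  [1, [0, 0, 3], 0],
  [1, [0, 0, 2], 0],
  [1, [0, 0, 0], 0],
  [1, [0, 0, 0], 0],
])

```text
time_s: 11.5
position: [0.5416, -0.0222, 0.1125]
tcp_rot: [[-0.244, 0.97, 0.0], [0.97, 0.244, -0.0], [-0.0, 0.0, -1.0]]
force: [-0.2, 1.2, -1.3]
opening: 0.224
```

Emit:
servo_tool([
  [1, [0, 0, 0.5], 0],
  [1, [0, 0, 0.5], 0],
  [1, [0, 0, 0], 0],
])

```text
time_s: 11.88
position: [0.5416, -0.0222, 0.1115]
tcp_rot: [[-0.244, 0.97, -0.0], [0.97, 0.244, 0.0], [0.0, -0.0, -1.0]]
force: [0.0, -0.2, -0.4]
opening: 0.222
```

Open a little (clear of the next tube), then rise and look.

Emit:
servo_tool([
  [0.55, [0, 0, 0], 0],
  [0.55, [0, 0, 0], 0],
  [0.55, [0, 0, 0], 0],
  [0.55, [0, 0, 0], 0],
])

```text
time_s: 12.38
position: [0.5416, -0.0222, 0.1116]
tcp_rot: [[-0.244, 0.97, -0.0], [0.97, 0.244, 0.0], [0.0, 0.0, -1.0]]
force: [-0.4, -0.2, 0.1]
opening: 0.444
```

Emit:
servo_tool([
  [0.55, [0, 0, -15], 0],
  [0.55, [0, 0, -30], 0],
  [0.55, [0, 0, -60], 0],
  [0.55, [-40, 0, -30], 0],
  [0.55, [-40, 0, 0], 0],
])

```text
time_s: 13.0
position: [0.5634, -0.1009, 0.2515]
tcp_rot: [[-0.245, 0.969, 0.009], [0.969, 0.245, -0.003], [-0.005, 0.007, -1.0]]
force: [1.0, 0.3, 0.3]
opening: 0.449
```

Emit:
servo_tool([
  [1, [0, 0, 0], 0],
  [1, [0, 0, 0], 0],
  [1, [0, 0, 0], 0],
  [1, [0, 0, 0], 0],
])

```text
time_s: 13.5
position: [0.5607, -0.0988, 0.2464]
tcp_rot: [[-0.245, 0.969, -0.001], [0.969, 0.245, 0.0], [0.001, -0.001, -1.0]]
force: [0.1, -0.2, 0.0]
opening: 0.079
```

```bash
python3 - <<'E'
from h import *
s=bot.read_state();print({k:np.round(v,4).tolist() for k,v in s.items() if k in('time_s','position','tcp_rot','opening','force')})
im,d=bot.capture('wrist');cv2.imwrite('pics/w5.png',cv2.resize(im[0:200,160:360],None,fx=3,fy=3));P=world('wrist',d,st=s);Z=P[...,2];X=P[...,0];Y=P[...,1]
for c in [(.5417,-.0221),(.6112,-.0045)]:
    m=(np.hypot(X-c[0],Y-c[1])<.02)&(Z>.12)&(Z<.16);q=P[m];print(m.sum(),np.median(q[:,2]),cv2.minEnclosingCircle(q[:,:2].astype(np.float32)*1000),q.mean(0))
for c in ['scene']:
    im,d=bot.capture(c);P=world(c,d);Z=P[...,2];k=(Z>.178)&(Z<.192)&(np.hypot(P[...,0]-.62,P[...,1]+.2)<.06);print('grip',k.sum(),P[k].mean(0),cv2.minAreaRect(P[k][:,:2].astype(np.float32)*1000))
E
```

```text
{'time_s': 13.5, 'position': [0.5607, -0.0988, 0.2464], 'tcp_rot': [[-0.2451, 0.9695, -0.0008], [0.9695, 0.2451, 0.0004], [0.0006, -0.0006, -1.0]], 'force': [0.11, -0.2018, 0.0349], 'opening': 0.0786}
379 0.138297228802002 ((541.792236328125, -21.954660415649414), 11.188240051269531) [ 0.54178641 -0.02196854  0.13815977]
423 0.13825989839726155 ((611.141357421875, -4.296551704406738), 11.23049259185791) [ 0.61016047 -0.00462989  0.13751088]
grip 161 [ 0.62736557 -0.18767878  0.18598219] ((624.3265991210938, -189.7483367919922), (75.7901382446289, 14.742064476013184), 14.49512004852295)
```

View pics/w5.png

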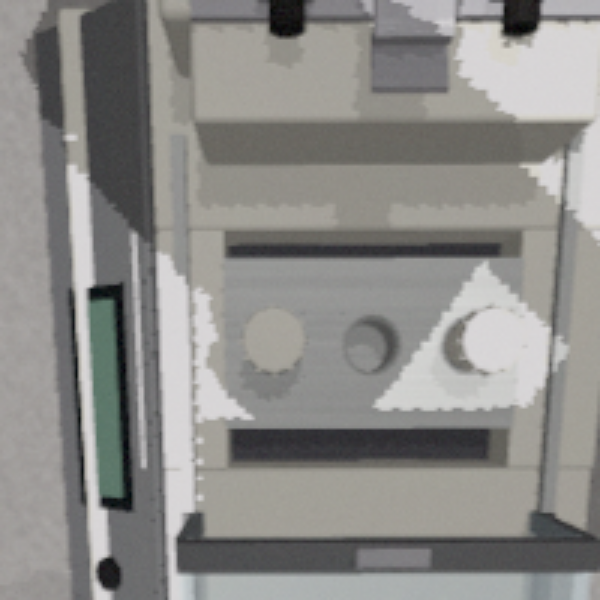

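```bash
python3 - <<'E'
from h import *
e1=np.array([.9696,.2447]);e2=np.array([-.2447,.9696]);O=np.array([.5759,-.0856])
for n in ['top0','scene0','w3']:
    P=np.load(n+'.npz')['P'];S=np.stack([(P[...,:2]-O)@e1,(P[...,:2]-O)@e2,P[...,2]],-1)*1000
    k=(S[...,2]>178)&(S[...,2]<192)&(abs(S[...,0]-18)<60)&(S[...,1]<-60)&(S[...,1]>-160)
    if n=='w3': k[200:]=0
    if k.sum()>5: print(n,'grip',k.sum(),np.percentile(S[k],[2,50,98],axis=0).round(1).tolist())
    k=(S[...,2]>161)&(S[...,2]<168)&(abs(S[...,0]-18)<70)&(abs(S[...,1])<40)
    if n=='w3': k[200:]=0
    print(n,'rim',k.sum(),np.percentile(S[k],[2,50,98],axis=0).round(1).tolist())
E
```

```text
top0 grip 190 [[-20.8, -114.9, 179.7], [17.8, -107.6, 186.4], [55.3, -101.5, 190.3]]
top0 rim 182 [[-47.6, -17.4, 161.1], [20.1, 3.7, 163.9], [80.6, 9.2, 167.4]]
scene0 grip 174 [[-18.6, -119.5, 178.5], [22.3, -110.7, 186.9], [57.7, -105.9, 190.3]]
scene0 rim 172 [[-46.2, -18.4, 161.2], [29.7, -0.3, 164.3], [83.4, 4.9, 167.4]]
w3 rim 1133 [[-45.6, -1.8, 162.9], [17.5, 2.8, 164.4], [83.5, 8.0, 165.7]]
```

Emit:
servo_tool([
  [1, [-47, 12, 0], 0],
  [1, [-47, 12, 0], 0],
  [1, [-47, 12, 0], 0],
  [1, [0, 0, 0], 0],
  [1, [0, 0, 0], 0],
])

```text
time_s: 14.22
position: [0.6298, -0.227, 0.2459]
tcp_rot: [[-0.244, 0.97, -0.002], [0.97, 0.244, 0.001], [0.002, -0.001, -1.0]]
force: [-0.0, 0.3, -0.3]
opening: 0.006
```

Emit:
servo_tool([
  [1, [0, 0, 26], 0],
  [1, [0, 0, 26], 0],
  [1, [0, 0, 26], 0],
  [1, [0, 0, 0], 0],
  [1, [0, 0, 0], 0],
])

```text
time_s: 14.85
position: [0.6308, -0.2271, 0.1697]
tcp_rot: [[-0.245, 0.97, 0.001], [0.97, 0.245, -0.001], [-0.001, 0.001, -1.0]]
force: [0.9, -0.6, -0.0]
opening: 0.004
```

```bash
cat >> h.py <<'E'
e1=np.array([.9696,.2447]);e2=np.array([-.2447,.9696]);O=np.array([.5759,-.0856])
def rep():
    s=bot.read_state();p=s['position'][:2]-O;f=s['force']
    print('t',round(s['time_s'],2),'sh xyz',(p@e1*1000).round(2),(p@e2*1000).round(2),(s['position'][2]*1000).round(1),'F',(f[:2]@e1).round(2),(f[:2]@e2).round(2),f[2].round(2),'op',round(s['opening'],3))
E
python3 -c "
from h import *
rep()
im,d=bot.capture('scene');cv2.imwrite('pics/s6.png',cv2.resize(im[120:290,150:360],None,fx=3.5,fy=3.5))"
```

```text
t 14.85 sh xyz 18.61 -150.66 169.7 F 0.77 -0.8 -0.02 op 0.004
```

View pics/s6.png

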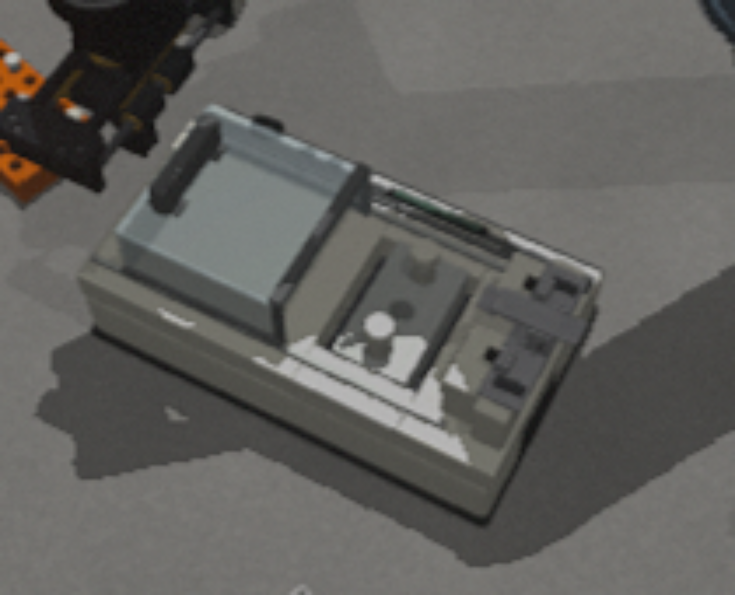

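Emit:
servo_tool([
  [1, [15, 0, 0], 0],
  [1, [4, 0, 0], 0],
  [1, [4, 0, 0], 0],
  [1, [4, 0, 0], 0],
  [1, [4, 0, 0], 0],
])

```text
time_s: 15.52
position: [0.6232, -0.1984, 0.169]
tcp_rot: [[-0.244, 0.97, 0.001], [0.97, 0.244, -0.001], [-0.002, 0.001, -1.0]]
force: [0.6, -2.9, 2.4]
opening: 0.006
```

```bash
python3 -c "
from h import *
rep()"
```

```text
t 15.53 sh xyz 18.29 -120.92 169.0 F -0.15 -2.94 2.35 op 0.006
```

Emit:
servo_tool([
  [1, [8, 0, 0], 0],
  [1, [8, 0, 0], 0],
  [1, [8, 0, 0], 0],
  [1, [8, 0, 0], 0],
  [1, [8, 0, 0], 0],
])

```text
time_s: 16.15
position: [0.613, -0.1583, 0.1686]
tcp_rot: [[-0.244, 0.97, 0.0], [0.97, 0.244, 0.0], [-0.0, 0.0, -1.0]]
force: [0.3, -2.2, 1.2]
opening: 0.006
```

```bash
python3 -c "
from h import *
rep()"
```

```text
t 16.15 sh xyz 18.16 -79.56 168.6 F -0.25 -2.26 1.16 op 0.006
```

Emit:
servo_tool([
  [1, [9, 0, 0], 0],
  [1, [9, 0, 0], 0],
  [1, [9, 0, 0], 0],
  [1, [9, 0, 0], 0],
  [1, [9, 0, 0], 0],
])

```text
time_s: 16.77
position: [0.6018, -0.1147, 0.1685]
tcp_rot: [[-0.244, 0.97, -0.0], [0.97, 0.244, 0.0], [0.0, -0.0, -1.0]]
force: [0.5, -1.8, 1.9]
opening: 0.006
```

Emit:
servo_tool([
  [1, [2, 0, 0], 0],
  [1, [2, 0, 0], 0],
  [1, [2, 0, 0], 0],
  [1, [2, 0, 0], 0],
  [1, [2, 0, 0], 0],
])

```text
time_s: 17.4
position: [0.5994, -0.1056, 0.1684]
tcp_rot: [[-0.244, 0.97, -0.001], [0.97, 0.244, 0.0], [0.0, -0.0, -1.0]]
force: [-0.3, -3.3, 0.3]
opening: 0.004
```

```bash
python3 - <<'E'
from h import *
rep()
im,d=bot.capture('scene');cv2.imwrite('pics/s7.png',cv2.resize(im[120:290,150:360],None,fx=3.5,fy=3.5))
P=world('scene',d);S=np.stack([(P[...,:2]-O)@e1,(P[...,:2]-O)@e2,P[...,2]],-1)*1000
k=(S[...,2]>161)&(S[...,2]<168)&(abs(S[...,0]-18)<70)&(S[...,1]>80)&(S[...,1]<150);k&=abs(S[...,0]-18)>40
print(k.sum(),np.percentile(S[k],[2,50,98],axis=0).round(1).tolist())
E
```

```text
t 17.4 sh xyz 17.93 -25.15 168.4 F -1.05 -3.11 0.32 op 0.004
83 [[-48.9, 97.1, 161.7], [59.3, 102.3, 164.4], [84.5, 107.3, 166.5]]
```

View pics/s7.png

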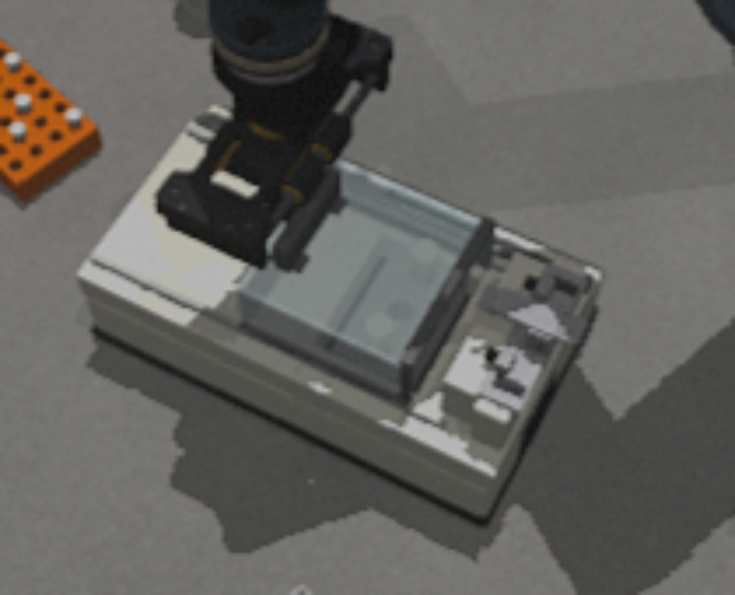

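Emit:
servo_tool([
  [1, [2, 0, 0], 0],
  [1, [2, 0, 0], 0],
  [1, [2, 0, 0], 0],
  [1, [2, 0, 0], 0],
  [1, [2, 0, 0], 0],
])

```text
time_s: 18.08
position: [0.597, -0.0957, 0.1684]
tcp_rot: [[-0.244, 0.97, -0.0], [0.97, 0.244, 0.0], [0.0, -0.0, -1.0]]
force: [-0.4, -2.6, -0.4]
opening: 0.01
```

Emit:
servo_tool([
  [1, [1, 0, 0], 0],
  [1, [1, 0, 0], 0],
  [1, [1, 0, 0], 0],
  [1, [1, 0, 0], 0],
  [1, [1, 0, 0], 0],
])

```text
time_s: 18.7
position: [0.596, -0.091, 0.1685]
tcp_rot: [[-0.244, 0.97, 0.0], [0.97, 0.244, 0.0], [0.0, 0.0, -1.0]]
force: [-0.7, -1.9, -0.6]
opening: 0.006
```

```bash
python3 -c "
from h import *
rep()"
```

```text
t 18.7 sh xyz 18.18 -10.14 168.5 F -1.17 -1.65 -0.59 op 0.006
```

Emit:
servo_tool([
  [1, [1, 0, 0], 0],
  [1, [1, 0, 0], 0],
  [1, [1, 0, 0], 0],
  [1, [1, 0, 0], 0],
  [1, [1, 0, 0], 0],
])

```text
time_s: 19.32
position: [0.5948, -0.0861, 0.1685]
tcp_rot: [[-0.244, 0.97, 0.0], [0.97, 0.244, 0.0], [-0.0, 0.0, -1.0]]
force: [-1.1, -2.3, -1.3]
opening: 0.007
```

Emit:
servo_tool([
  [1, [1, 0, 0], 0],
  [1, [1, 0, 0], 0],
  [1, [1, 0, 0], 0],
  [1, [1, 0, 0], 0],
])

```text
time_s: 19.82
position: [0.594, -0.083, 0.1686]
tcp_rot: [[-0.244, 0.97, 0.001], [0.97, 0.244, -0.002], [-0.002, 0.0, -1.0]]
force: [-0.5, -5.1, -2.0]
opening: 0.01
```

```bash
python3 -c "
from h import *
rep()"
```

```text
t 19.82 sh xyz 18.22 -1.9 168.6 F -1.73 -4.86 -2.0 op 0.01
```

Emit:
servo_tool([
  [1, [1, 0, 0], 0],
  [1, [1, 0, 0], 0],
  [1, [1, 0, 0], 0],
  [1, [1, 0, 0], 0],
  [1, [0, 0, 0], 0],
])

```text
time_s: 20.45
position: [0.5931, -0.0792, 0.1686]
tcp_rot: [[-0.244, 0.97, 0.0], [0.97, 0.244, -0.001], [-0.001, 0.0, -1.0]]
force: [-0.9, -5.2, -1.2]
opening: 0.007
```

```bash
python3 -c "
from h import *
rep()"
```

```text
t 20.45 sh xyz 18.2 2.0 168.6 F -2.2 -4.85 -1.22 op 0.007
```

Emit:
servo_tool([
  [1, [1, 0, 0], 0],
  [1, [1, 0, 0], 0],
  [1, [1, 0, 0], 0],
  [1, [1, 0, 0], 0],
  [1, [0, 0, 0], 0],
])

```text
time_s: 21.08
position: [0.5922, -0.0757, 0.1686]
tcp_rot: [[-0.244, 0.97, 0.001], [0.97, 0.244, -0.002], [-0.002, 0.0, -1.0]]
force: [-0.3, -5.0, -1.7]
opening: 0.007
```

```bash
python3 -c "
from h import *
rep()"
```

```text
t 21.07 sh xyz 18.18 5.62 168.6 F -1.49 -4.81 -1.69 op 0.007
```

Emit:
servo_tool([
  [1, [0.8, 0, 0], 0],
  [1, [0.8, 0, 0], 0],
  [1, [0.8, 0, 0], 0],
  [1, [0.8, 0, 0], 0],
  [1, [0, 0, 0], 0],
])

```text
time_s: 21.7
position: [0.5915, -0.073, 0.1686]
tcp_rot: [[-0.244, 0.97, 0.001], [0.97, 0.244, -0.003], [-0.003, 0.0, -1.0]]
force: [-0.2, -6.8, -2.5]
opening: 0.011
```

```bash
python3 -c "
from h import *
rep()"
```

```text
t 21.7 sh xyz 18.21 8.37 168.6 F -1.82 -6.5 -2.53 op 0.011
```

Emit:
servo_tool([
  [1, [0.6, 0, 0], 0],
  [1, [0.6, 0, 0], 0],
  [1, [0.6, 0, 0], 0],
  [1, [0, 0, 0], 0],
])

```text
time_s: 22.2
position: [0.5907, -0.0698, 0.1686]
tcp_rot: [[-0.244, 0.97, 0.0], [0.97, 0.244, -0.0], [-0.0, 0.0, -1.0]]
force: [-0.1, -3.8, -1.3]
opening: 0.004
```

```bash
python3 -c "
from h import *
rep()"
```

```text
t 22.2 sh xyz 18.18 11.74 168.6 F -1.0 -3.62 -1.3 op 0.004
```

Emit:
servo_tool([
  [1, [0.4, 0, 0], 0],
  [1, [0.4, 0, 0], 0],
  [1, [0, 0, 0], 0],
])

```text
time_s: 22.58
position: [0.5904, -0.0688, 0.1686]
tcp_rot: [[-0.244, 0.97, -0.0], [0.97, 0.244, 0.0], [0.0, -0.0, -1.0]]
force: [-1.1, -4.0, -1.2]
opening: 0.004
```

```bash
python3 -c "
from h import *
rep()"
```

```text
t 22.57 sh xyz 18.2 12.72 168.6 F -1.99 -3.6 -1.2 op 0.004
```

Emit:
servo_tool([
  [1, [0.4, 0, 0], 0],
  [1, [0.4, 0, 0], 0],
  [1, [0, 0, 0], 0],
])

```text
time_s: 22.95
position: [0.5903, -0.0681, 0.1686]
tcp_rot: [[-0.244, 0.97, 0.0], [0.97, 0.244, 0.0], [0.0, 0.0, -1.0]]
force: [-0.4, -4.6, -0.6]
opening: 0.005
```

```bash
python3 -c "
from h import *
rep()"
```

```text
t 22.95 sh xyz 18.2 13.47 168.6 F -1.53 -4.36 -0.64 op 0.005
```

Emit:
servo_tool([
  [1, [0.3, 0, 0], 0],
  [1, [0.3, 0, 0], 0],
  [1, [0, 0, 0], 0],
])

```text
time_s: 23.32
position: [0.5901, -0.0675, 0.1686]
tcp_rot: [[-0.244, 0.97, 0.0], [0.97, 0.244, 0.0], [0.0, 0.0, -1.0]]
force: [-1.1, -4.5, -0.5]
opening: 0.008
```

```bash
python3 -c "
from h import *
rep()"
```

```text
t 23.32 sh xyz 18.19 14.03 168.6 F -2.18 -4.06 -0.46 op 0.008
```

Emit:
servo_tool([
  [1, [0.3, 0, 0], 0],
  [1, [0.3, 0, 0], 0],
  [1, [0, 0, 0], 0],
])

```text
time_s: 23.7
position: [0.59, -0.0671, 0.1686]
tcp_rot: [[-0.244, 0.97, 0.0], [0.97, 0.244, -0.0], [-0.0, -0.0, -1.0]]
force: [-0.5, -4.7, -0.0]
opening: 0.006
```

```bash
python3 -c "
from h import *
rep()"
```

```text
t 23.7 sh xyz 18.18 14.52 168.6 F -1.59 -4.46 -0.03 op 0.006
```

Emit:
servo_tool([
  [1, [0.3, 0, 0], 0],
  [1, [0.3, 0, 0], 0],
  [1, [0, 0, 0], 0],
])

```text
time_s: 24.08
position: [0.5899, -0.0663, 0.1686]
tcp_rot: [[-0.244, 0.97, 0.0], [0.97, 0.244, 0.0], [0.0, 0.0, -1.0]]
force: [0.2, -4.6, -0.4]
opening: 0.001
```

```bash
python3 -c "
from h import *
rep()"
```

```text
t 24.07 sh xyz 18.3 15.31 168.6 F -0.89 -4.52 -0.43 op 0.001
```

Emit:
servo_tool([
  [1, [0.3, 0, 0], 0],
  [1, [0.3, 0, 0], 0],
  [1, [0, 0, 0], 0],
])

```text
time_s: 24.45
position: [0.5899, -0.0662, 0.1686]
tcp_rot: [[-0.244, 0.97, 0.0], [0.97, 0.244, -0.001], [-0.001, 0.0, -1.0]]
force: [-0.4, -5.9, -1.6]
opening: 0.003
```

```bash
python3 -c "
from h import *
rep()"
```

```text
t 24.45 sh xyz 18.28 15.37 168.6 F -1.81 -5.67 -1.65 op 0.003
```

Emit:
servo_tool([
  [1, [0.25, 0, 0], 0],
  [1, [0, 0, 0], 0],
])

```text
time_s: 24.7
position: [0.5899, -0.0662, 0.1686]
tcp_rot: [[-0.244, 0.97, 0.001], [0.97, 0.244, -0.001], [-0.001, 0.0, -1.0]]
force: [-1.1, -6.1, -1.0]
opening: 0.004
```

Emit:
servo_tool([
  [1, [0.25, 0, 0], 0],
  [1, [0, 0, 0], 0],
])

```text
time_s: 24.95
position: [0.5899, -0.0662, 0.1686]
tcp_rot: [[-0.244, 0.97, 0.001], [0.97, 0.244, -0.002], [-0.002, 0.0, -1.0]]
force: [-0.5, -7.5, -0.6]
opening: 0.006
```

```bash
python3 -c "
from h import *
rep()"
```

```text
t 24.95 sh xyz 18.29 15.37 168.6 F -2.33 -7.15 -0.58 op 0.006
```

Emit:
servo_tool([
  [1, [0.3, 0, 0], 0],
  [1, [0, 0, 0], 0],
])

```text
time_s: 25.2
position: [0.5899, -0.0662, 0.1686]
tcp_rot: [[-0.244, 0.97, 0.001], [0.97, 0.244, -0.002], [-0.002, 0.0, -1.0]]
force: [-0.0, -6.9, -1.2]
opening: 0.005
```

```bash
python3 -c "
from h import *
rep()"
```

```text
t 25.2 sh xyz 18.29 15.39 168.6 F -1.71 -6.68 -1.22 op 0.005
```

Emit:
servo_tool([
  [1, [0.3, 0, 0], 0],
  [1, [0, 0, 0], 0],
])

```text
time_s: 25.45
position: [0.5899, -0.0662, 0.1686]
tcp_rot: [[-0.244, 0.97, 0.001], [0.97, 0.244, -0.003], [-0.003, 0.0, -1.0]]
force: [0.4, -7.3, -2.1]
opening: 0.01
```

Emit:
servo_tool([
  [1, [0.3, 0, 0], 0],
  [1, [0, 0, 0], 0],
])

```text
time_s: 25.7
position: [0.5899, -0.0662, 0.1687]
tcp_rot: [[-0.244, 0.97, 0.001], [0.97, 0.244, -0.003], [-0.003, 0.0, -1.0]]
force: [-0.4, -8.6, -1.3]
opening: 0.008
```

```bash
python3 -c "
from h import *
rep()"
```

```text
t 25.7 sh xyz 18.31 15.39 168.7 F -2.47 -8.29 -1.31 op 0.008
```

Emit:
servo_tool([
  [1, [0.3, 0, 0], 0],
  [1, [0, 0, 0], 0],
])

```text
time_s: 25.95
position: [0.5899, -0.0662, 0.1687]
tcp_rot: [[-0.245, 0.97, 0.001], [0.97, 0.245, -0.004], [-0.004, 0.0, -1.0]]
force: [-0.2, -9.7, -1.9]
opening: 0.005
```

```bash
python3 -c "
from h import *
rep()"
```

```text
t 25.95 sh xyz 18.31 15.43 168.7 F -2.53 -9.37 -1.87 op 0.005
```

Emit:
servo_tool([
  [1, [0.3, 0, 0], 0],
  [1, [0, 0, 0], 0],
])

```text
time_s: 26.2
position: [0.5899, -0.0661, 0.1687]
tcp_rot: [[-0.245, 0.97, 0.001], [0.97, 0.245, -0.004], [-0.004, 0.0, -1.0]]
force: [-0.3, -9.2, -2.3]
opening: 0.007
```

Emit:
servo_tool([
  [1, [0.3, 0, 0], 0],
  [1, [0, 0, 0], 0],
])

```text
time_s: 26.45
position: [0.5899, -0.066, 0.1687]
tcp_rot: [[-0.245, 0.97, 0.002], [0.97, 0.245, -0.004], [-0.005, 0.0, -1.0]]
force: [-0.5, -9.4, -1.7]
opening: 0.003
```

```bash
python3 -c "
from h import *
rep()
im,d=bot.capture('wrist');cv2.imwrite('pics/w8.png',im)
rep()"
```

```text
t 26.45 sh xyz 18.33 15.55 168.7 F -2.78 -8.94 -1.73 op 0.003
t 26.5 sh xyz 18.32 15.57 168.7 F -2.25 -10.03 -2.63 op 0.006
```

View pics/w8.png

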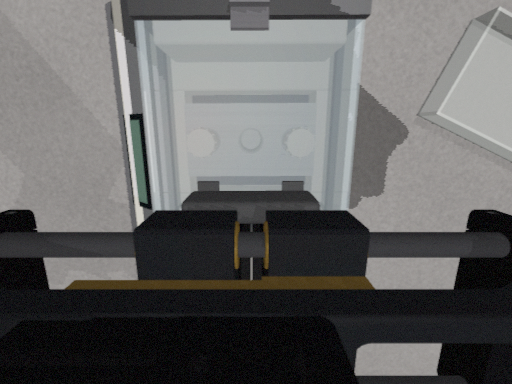

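Emit:
servo_tool([
  [1, [0.3, 0, 0], 0],
  [1, [0, 0, 0], 0],
])

```text
time_s: 26.75
position: [0.5898, -0.066, 0.1687]
tcp_rot: [[-0.245, 0.97, 0.002], [0.97, 0.245, -0.005], [-0.005, 0.0, -1.0]]
force: [0.0, -10.3, -1.6]
opening: 0.011
```

Emit:
servo_tool([
  [1, [0.3, 0, 0], 0],
  [1, [0, 0, 0], 0],
])

```text
time_s: 27.0
position: [0.5898, -0.0659, 0.1687]
tcp_rot: [[-0.245, 0.97, 0.002], [0.97, 0.245, -0.005], [-0.006, 0.001, -1.0]]
force: [0.1, -11.3, -2.9]
opening: 0.008
```

```bash
python3 -c "
from h import *
rep()"
```

```text
t 27.0 sh xyz 18.32 15.69 168.7 F -2.66 -11.03 -2.89 op 0.008
```

Emit:
servo_tool([
  [1, [0.3, 0, 0], 0],
  [1, [0, 0, 0], 0],
])

```text
time_s: 27.25
position: [0.5898, -0.0658, 0.1687]
tcp_rot: [[-0.245, 0.97, 0.002], [0.97, 0.245, -0.006], [-0.006, 0.001, -1.0]]
force: [0.1, -11.1, -2.1]
opening: 0.006
```

```bash
python3 -c "
from h import *
rep()"
```

```text
t 27.25 sh xyz 18.34 15.77 168.7 F -2.64 -10.81 -2.13 op 0.006
```

Emit:
servo_tool([
  [1, [0.3, 0, 0], 0],
  [1, [0, 0, 0], 0],
  [1, [0.3, 0, 0], 0],
  [1, [0, 0, 0], 0],
])

```text
time_s: 27.75
position: [0.5898, -0.0656, 0.1687]
tcp_rot: [[-0.245, 0.97, 0.002], [0.97, 0.245, -0.006], [-0.007, 0.001, -1.0]]
force: [0.5, -11.9, -3.0]
opening: 0.004
```

```bash
python3 -c "
from h import *
rep()"
```

```text
t 27.75 sh xyz 18.36 15.96 168.7 F -2.42 -11.71 -2.98 op 0.004
```

Emit:
servo_tool([
  [1, [0.3, 0, 0], 0],
  [1, [0, 0, 0], 0],
  [1, [0.3, 0, 0], 0],
  [1, [0, 0, 0], 0],
])

```text
time_s: 28.25
position: [0.5897, -0.0655, 0.1687]
tcp_rot: [[-0.245, 0.97, 0.002], [0.97, 0.245, -0.007], [-0.007, 0.001, -1.0]]
force: [-0.7, -13.3, -1.9]
opening: 0.005
```

```bash
python3 -c "
from h import *
rep()"
```

```text
t 28.25 sh xyz 18.33 16.07 168.7 F -3.9 -12.74 -1.92 op 0.005
```

Emit:
servo_tool([
  [1, [0.3, 0, 0], 0],
  [1, [0, 0, 0], 0],
  [1, [0, 0, 0], 0],
])

```text
time_s: 28.62
position: [0.5897, -0.0655, 0.1687]
tcp_rot: [[-0.245, 0.97, 0.003], [0.969, 0.245, -0.008], [-0.008, 0.001, -1.0]]
force: [0.7, -13.8, -3.7]
opening: 0.003
```

```bash
python3 -c "
from h import *
rep()"
```

```text
t 28.62 sh xyz 18.36 16.14 168.7 F -2.73 -13.51 -3.72 op 0.003
```

Emit:
servo_tool([
  [1, [0.3, 0, 0], 0],
  [1, [0, 0, 0], 0],
  [1, [0, 0, 0], 0],
])

```text
time_s: 29.0
position: [0.5897, -0.0654, 0.1688]
tcp_rot: [[-0.245, 0.97, 0.003], [0.969, 0.245, -0.008], [-0.008, 0.001, -1.0]]
force: [0.5, -14.7, -2.6]
opening: 0.005
```

```bash
python3 -c "
from h import *
rep()"
```

```text
t 29.0 sh xyz 18.35 16.2 168.8 F -3.16 -14.41 -2.63 op 0.005
```

Emit:
servo_tool([
  [1, [-0.8, 0, 0], 0],
  [1, [-0.8, 0, 0], 0],
  [1, [0, 0, 0], 0],
])

```text
time_s: 29.38
position: [0.5897, -0.0655, 0.1687]
tcp_rot: [[-0.245, 0.97, 0.002], [0.97, 0.245, -0.005], [-0.006, 0.0, -1.0]]
force: [-0.3, -11.2, -2.7]
opening: 0.004
```

```bash
python3 -c "
from h import *
rep()"
```

```text
t 29.38 sh xyz 18.33 16.1 168.7 F -3.02 -10.76 -2.7 op 0.004
```

Emit:
servo_tool([
  [1, [-0.8, 0, 0], 0],
  [1, [-0.8, 0, 0], 0],
  [1, [0, 0, 0], 0],
])

```text
time_s: 29.75
position: [0.5898, -0.0659, 0.1687]
tcp_rot: [[-0.244, 0.97, 0.001], [0.97, 0.244, -0.003], [-0.003, 0.0, -1.0]]
force: [-0.0, -8.7, -2.0]
opening: 0.007
```

```bash
python3 -c "
from h import *
rep()"
```

```text
t 29.75 sh xyz 18.29 15.69 168.7 F -2.14 -8.43 -1.99 op 0.007
```

Emit:
servo_tool([
  [1, [-0.8, 0, 0], 0],
  [1, [-0.8, 0, 0], 0],
  [1, [0, 0, 0], 0],
])

```text
time_s: 30.12
position: [0.5899, -0.0662, 0.1686]
tcp_rot: [[-0.244, 0.97, 0.001], [0.97, 0.244, -0.001], [-0.001, 0.0, -1.0]]
force: [0.3, -6.0, -1.8]
opening: 0.008
```

```bash
python3 -c "
from h import *
rep()"
```

```text
t 30.12 sh xyz 18.28 15.39 168.6 F -1.2 -5.91 -1.8 op 0.008
```

Emit:
servo_tool([
  [1, [-0.8, 0, 0], 0],
  [1, [-0.8, 0, 0], 0],
  [1, [0, 0, 0], 0],
])

```text
time_s: 30.5
position: [0.5899, -0.0663, 0.1686]
tcp_rot: [[-0.244, 0.97, -0.0], [0.97, 0.244, 0.001], [0.001, 0.0, -1.0]]
force: [-0.5, -1.0, 0.2]
opening: 0.006
```

```bash
python3 -c "
from h import *
rep()"
```

```text
t 30.5 sh xyz 18.3 15.25 168.6 F -0.75 -0.88 0.23 op 0.006
```

Emit:
servo_tool([
  [1, [-0.8, 0, 0], 0],
  [1, [-0.8, 0, 0], 0],
  [1, [0, 0, 0], 0],
])

```text
time_s: 30.88
position: [0.5904, -0.0685, 0.1685]
tcp_rot: [[-0.244, 0.97, -0.0], [0.97, 0.244, 0.0], [0.0, 0.0, -1.0]]
force: [-0.6, -0.3, -0.3]
opening: 0.007
```

```bash
python3 -c "
from h import *
rep()"
```

```text
t 30.88 sh xyz 18.27 13.04 168.5 F -0.64 -0.2 -0.33 op 0.007
```

Emit:
servo_tool([
  [1, [-15, 0, 0], 0],
  [1, [-10, 0, -20], 0],
  [1, [0, 0, -50], 0],
  [1, [0, 0, -30], 0],
  [1, [0, 0, 0], 0],
])

```text
time_s: 31.5
position: [0.5985, -0.0946, 0.2716]
tcp_rot: [[-0.243, 0.97, 0.007], [0.97, 0.243, -0.003], [-0.004, 0.006, -1.0]]
force: [0.2, -0.5, -0.2]
opening: 0.003
```

Emit:
servo_tool([
  [1, [50, 0, 0], 0],
  [1, [50, 0, 0], 0],
  [1, [0, 0, 0], 0],
  [1, [0, 0, 0], 0],
  [1, [0, 0, 0], 0],
])

```text
time_s: 32.12
position: [0.5724, 0.0028, 0.268]
tcp_rot: [[-0.243, 0.97, -0.001], [0.97, 0.243, -0.0], [-0.0, -0.001, -1.0]]
force: [0.5, 0.4, 0.1]
opening: 0.003
```

```bash
python3 - <<'E'
from h import *
rep();s=bot.read_state()
im,d=bot.capture('wrist');cv2.imwrite('pics/w9.png',cv2.resize(im[:220,120:400],None,fx=2.8,fy=2.7))
P=world('wrist',d,st=s);S=np.stack([(P[...,:2]-O)@e1,(P[...,:2]-O)@e2,P[...,2]],-1)*1000
np.save('S9.npy',S)
k=(S[...,2]>161)&(S[...,2]<167)&(abs(S[...,0]-18)<66)&(abs(S[...,0]-18)>45)&(S[...,1]>110)&(S[...,1]<160);k[220:]=0
print(k.sum(),np.percentile(S[k],[2,50,98],axis=0).round(1).tolist())
im,d=bot.capture('scene');cv2.imwrite('pics/s9.png',cv2.resize(im[140:280,220:340],None,fx=4.2,fy=4.2))
E
```

```text
t 32.12 sh xyz 18.24 86.53 268.0 F 0.62 0.25 0.14 op 0.003
472 [[-47.3, 140.8, 162.9], [63.2, 146.4, 164.4], [83.3, 151.2, 165.8]]
```

View pics/w9.png

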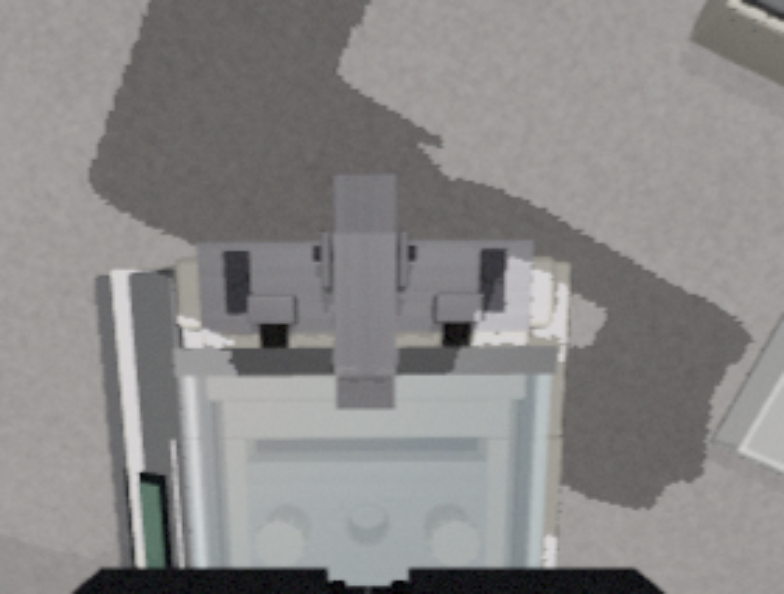

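View pics/s9.png

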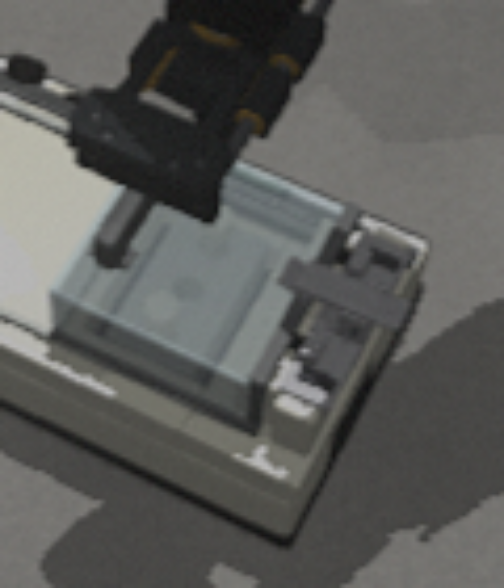

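```bash
python3 - <<'E'
from h import *
P=np.load('w3.npz')['P'];A=np.stack([(P[...,:2]-O)@e1,(P[...,:2]-O)@e2,P[...,2]],-1)*1000
B=np.load('S9.npy')
for n,S in (('before',A),('now',B)):
    for y in range(116,190,6):
        k=(abs(S[...,0]-18)<7)&(abs(S[...,1]-y)<3)&(S[...,2]>158);k[220:]=0
        if k.sum()>2: print(n,y,k.sum(),np.median(S[k][:,2]).round(1))
    k=(abs(S[...,0]-18)<7)&(S[...,2]>168)&(S[...,1]>90);k[220:]=0;print(n,'hook tip y',np.percentile(S[k][:,1],[1]))
E
```

```text
before 128 34 176.3
before 134 112 176.2
before 140 160 174.7
before 146 134 180.5
before 152 132 180.4
before 158 117 180.3
before hook tip y [130.16818293]
now 116 17 158.3
now 122 144 347.8
now 128 10 158.4
now 134 100 176.1
now 140 87 174.6
now 146 107 180.2
now 152 571 430.4
now 158 110 180.4
now 164 101 180.3
now 170 111 180.3
now 176 118 180.4
now 182 116 180.4
now 188 108 180.2
now hook tip y [95.87204027]
```

```bash
python3 -c "
from h import *
rep();print(bot.hand_in())"
```

```text
t 32.23 sh xyz 18.24 86.58 268.2 F 0.66 0.56 -0.14 op 0.007
the job is handed in; nothing more can be done
None
```

I moved the tube from the rack to the front well and let it go, then pushed the guard shut until the hook caught. I handed the job in at about 32 s of the 61 allowed; no verdict was reported.

**Tube:** After release its cap top measured 138.3 mm above the bench, where a fully seated tube should read 138 mm. It was within about 1 mm of the well's axis.

**Guard:** It was already about 14 mm closed at the start, not wide open.
- The hook began riding up at about 137 mm of travel, and the guard slipped into place at about 155 mm.
- I then pushed gently to about 14.5 N in all to confirm the catch, which stayed under the 16 N ramming limit.
- As I backed off, the push fell from 5.9 to 0.9 N over 0.14 mm while the guard stayed put, which fits it being held by the hook.

**Final checks:**
- **Hook:** it is back at the height it had before the push, about 176 mm near its tip, and it hangs behind the rim.
- **Rim:** it sits against both buffers.
- **Gripper:** it is clear of everything, with no contact force beyond sensor noise.

**Disagreements and unchecked:**
- The scene camera read about 4 mm off in y compared with the wrist camera, so I relied on the wrist camera.
- I felt no distinct click: the catch happened during a small stick-slip jump, so I inferred it from the force drop and the hook height.
- I did not measure the tip box, reagent bottle or microtube rack again afterwards. The arm never went near them with any contact force.

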